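# Re-zero a coffee grinder by feel and set it three clicks off

### The arm

A 6-joint arm with a two-finger parallel gripper is mounted at the origin on the work surface. World frame = base frame: x ahead of the robot, y to its left, z up, the work surface at z = 0. Lengths are in m, angles in degrees, forces in N, time in s.
With the tool pointing down it reaches from about 0.25 to 0.725 m from the base axis. Payload 9.7 kg.
Tool frame: the origin (TCP) lies midway between the tips of the shut fingers; the grasp point (between the pads) lies bot.hold_point_z behind it (bot.hold_point_z is the distance from the TCP to the grasp point, in m); z points along the fingers, y is the line along which they close (so a half turn about z gives the same grasp; the last joint's range is limited). The gripper opens to 85 mm and grips with 20 to 120 N. Pads are 22 mm wide; open, the fingers measure 114 mm over their backs; the gripper's body (76 mm by 85 mm) begins 54 mm behind the grasp point. The pads swing forward as they close: fully open they stand 13 mm farther back than shut.
Start: joints at [-69.958, 4.979, 10.078, 95.1, 0, 90], TCP at [0.188, -0.517, 0.209] pointing down, gripper open.
Joint ranges: [-179.16, 179.16], [-48.56, 103.87], [-65.8, 70.77], [-126.05, 130.52], [-82.76, 87.17], [-180, 180]. Speed limits (degrees/s): [127.2, 127.2, 147.25, 180, 180, 180].

### API

Orientations are given as [roll, pitch, yaw] about the fixed x, y, z axes, in that order (R = Rz(yaw) Ry(pitch) Rx(roll)).
In Python, from workcell import bot, camera, camera_model, ticket gives the robot as it stands.
- The arm moves only by the tool send_rows, never from a script. Its argument "targets" is text: rows parted by semicolons, each of 5 numbers parted by spaces: the shift along the tool's x, y, z in mm, then the turn about the tool's z in degrees, then the closure in counts, from 0 (fully open) to 255 (shut). A call has 1 to 20 rows; each row is the pose to reach, as a shift and turn from the pose commanded when the call began, along the tool's axes at that moment; what a row does not reach only later rows make up. A row lasts 1/8 s, in which the tool goes at most 62.5 mm and 10.7 degrees, less where a joint would pass 70% of its speed; a pose out of reach is approached as far as the arm can. A call with a gripper value outside its range is refused whole. The fingers move at their own pace and stop on an object; "newtons" is the grip in N (left out, the last holds). Time passes only in rows, so rows that repeat a pose let the fingers close. It gives the time, the measured TCP pose, the force, the opening and the grip force at its end, in the units of the state.
- bot.get_obs(): the state, without advancing time (a new reading comes with each control period).
- camera(name): name is "scene" or "top" or "wrist"; returns the picture (420x560x3 uint8, blue, green, red); there is no depth.
- camera_model(name): a dict with "K" (3x3 intrinsics, pixels), "dist_coeffs" ([k1, k2, p1, p2, k3] as OpenCV has them; the pictures are not rectified), "pose" (4x4, takes a point from camera to world coordinates); the wrist camera has in their place "T_tool_cam" (4x4, takes a point from camera to tool coordinates, whose origin is the TCP and whose axes are the flange's). Camera axes: x right, y down, z forward; pixel columns grow to the right and rows downward; lengths in m; the calibration is good to about 2 mm. A picture is of the moment at which its call begins: read the wrist's pose just before it. camera_model takes no time and is no camera call.
- ticket.job_done(): hands the job in; it is judged then, once.
The state is a dict: "time": time; "q": joint angles; "qd": joint speeds; "joint_efforts": joint torques, N m; "ee_pos": TCP position; "tcp_rot": TCP orientation; "wrist_force": force on the tool from outside, world axes, zero at the start; "torque": the same for the moment, N m; "opening": finger opening in m; "grasp_force": force on a finger pad.
Only numpy, scipy, OpenCV 4.12 (cv2) and the standard library are available. Lean on these libraries where they do the work, as an engineer would, in place of code of your own. Each camera call takes 0.05 s, during which the arm holds its last target. There are 200 camera calls.

### The job

The coffee grinder on the side table has just been put back together after cleaning, so nobody knows where its adjustment collar stands. Turn the collar by its lever clockwise, seen from above, until you feel the burrs touch, without forcing it; then turn it back three clicks counter-clockwise, leave it resting in that click and let go. Leave the catch cup and the other things on the table as they are.

Things in the scene. Friction and masses are not known exactly. Their poses are not given: they have to be found in the camera images.
- grinder: White and aluminium single-dose coffee grinder, fixed: 190 x 110 mm foot plate, 243 mm tall, spout and catch cup on its -x side. Origin on the table top, below the collar's vertical turning axis; z up. Its top deck is 188 mm above the table; within 33 mm of the axis a bean funnel with a wooden lid rises to 243 mm.
- collar: Adjustment collar, aluminium ring of 88 mm diameter, 199 to 221 mm above the table, turning about the vertical axis with its lever. Origin on the axis, 210 mm above the table; x along the lever, z up. 12 dark lines on top, 30 degrees apart. It turns 192 degrees, from burrs touching (fully clockwise from above, the hard end) to fully open, and starts 4 to 6 clicks open.
- collar_top (a point): Point on the axis at the collar's top, 221 mm above the table. Clicks: the first click position is where the burrs touch, the next ones follow every 30 degrees (0.524 rad) counter-clockwise. The touching position can lie anywhere within a range of about 100 degrees relative to the grinder; nothing visible shows it, the mark on the deck neither.
- lever_tip (a point): Centre of the 16 mm ball ending the collar's lever, 90 mm from the axis, 210 mm above the table. Lever: level steel rod, 10 mm thick, from the collar's rim (44 mm) to the ball; 17 mm of free space below it. From click to click takes about 2 N on the rod 65 mm from the axis; past each crest the collar snaps on by itself. Against the burrs it stays put, yielding about 2 degrees at 10 N.
- cup: Steel catch cup, 58 mm wide, 62 mm tall, standing loose on the foot plate under the spout. Origin at its underside.
- figurine: White ceramic bird figurine, loose, 54 mm wide, 109 mm tall. Origin at its underside.
- pen: Aluminium pen lying loose, 134 mm long, 10 mm thick, along its x. Origin at mid-length on the table.
- plastic_box: Lidded plastic box, loose, 121 x 86 x 64 mm. Origin at its underside.
- display_box: Wooden display box with a glass door, closed and empty, fixed, 90 x 130 x 170 mm. Origin at its underside.
Things that resemble listed ones, but are neither listed nor needed, are in the scene too. Of the things like the figurine, leave any that is orange, purple or yellow; of the rest the smaller one is meant.

How it is judged (in metres and radians):
On the way:
1. the collar has been turned clockwise until the burrs touch (within 6 degrees of the hard end) (distance between lever_ball and burr_key below 0.06806 m), for 0.1 s.
At the end, for the whole second after the job is handed in: The collar rests, untouched, in the third click counter-clockwise from burr contact: 90 degrees from the touching position, within 10 degrees; the catch cup, figurine, pen and plastic box are within 15 mm of where they were, cup and figurine upright (distance between lever_ball and burr_key between 0.10394 and 0.11183 m and angular speed of collar below 0.1 rad/s and distance of each of cup, figurine, pen, plastic_box from where it was at the start of the episode below 0.015 m and angle between each of cup, figurine's own z axis and vertical below 0.1 rad).
It fails at once if the burrs or the lever are forced: more than 35 N on the collar (contact force between any of the fingers, the arm and collar above 35 N).
It fails at once if the catch cup, figurine, pen or plastic box is moved by more than 15 mm (distance of any of cup, figurine, pen, plastic_box from where it was at the start of the episode above 0.015 m).
It also fails if it takes over 64 s, if anything falls off the work surface, if the arm or the gripper's body presses on something with over 40 N, if the wrist force passes 120 N, or if a joint passes its speed limit or range.

## Working session

There is one attempt and no reset: what is moved stays moved. The work goes in short steps, Python scripts to look and compute and a tool call to move; the robot and the scene stay as the last step left them, time stands still between calls to the robot, and variables do not carry over. Pictures are saved under pics/ and viewed, at most 10 in all, crops included, and the job is handed in when it is done.

Besides the shell and the picture viewer there is one more tool, called after "Request:" by a JSON object that holds its "name" and its "arguments", one argument or row to a line. send_rows: Moves the arm, as the interface text tells. Its arguments: {"type":"object","properties":{"targets":{"type":"string"},"newtons":{"type":"number"}},"required":["targets"]}

```bash
mkdir -p pics
python3 - <<'E'
from workcell import bot,camera,camera_model
import cv2,numpy as np
for n in ("scene","top"):
    cv2.imwrite(f"pics/{n}.png",camera(n)); m=camera_model(n); print(n,np.round(m["K"],1).tolist(),np.round(m["pose"],3).tolist(),m["dist_coeffs"])
print(bot.get_obs(),bot.hold_point_z)
E
```

```text
scene [[470.0, 0.0, 283.8], [0.0, 470.0, 213.6], [0.0, 0.0, 1.0]] [[0.986, 0.126, -0.11, 0.696], [0.167, -0.734, 0.659, -0.644], [0.002, -0.668, -0.744, 0.98], [0.0, 0.0, 0.0, 1.0]] [0.04246806 0.         0.         0.         0.        ]
top [[485.6, 0.0, 281.2], [0.0, 485.6, 202.5], [0.0, 0.0, 1.0]] [[-0.011, -0.991, 0.133, 0.454], [-1.0, 0.01, -0.004, 0.079], [0.003, -0.133, -0.991, 1.138], [0.0, 0.0, 0.0, 1.0]] [-0.16796503  0.          0.          0.          0.        ]
{'time': 0.1, 'q': array([-6.99605344e+01,  5.00877378e+00,  1.00387038e+01,  9.50998529e+01,
       -1.61737622e-04,  8.99999931e+01]), 'qd': array([-0.07853956, -0.04595013,  0.25007794,  0.00334705, -0.01446887,
       -0.00405543]), 'joint_efforts': array([-7.04185895e-04, -5.21565020e+01,  4.65653086e+01,  1.59702043e-02,
        6.65910147e-05,  6.27052756e-06]), 'ee_pos': array([ 0.18838542, -0.51648004,  0.20844347]), 'tcp_rot': array([-1.79930077e+02,  1.61729122e-04,  2.00394727e+01]), 'wrist_force': array([ 0.94492241, -0.39880281, -0.459738  ]), 'torque': array([-0.02998167, -0.00104054, -0.02977314]), 'grasp_force': 0.0, 'opening': 0.08527816213660093} 0.0187
```

View pics/scene.png

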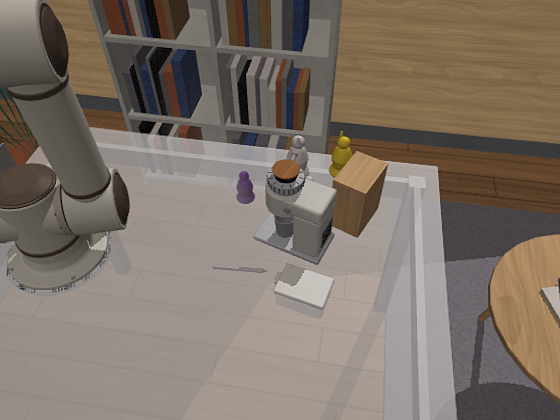

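View pics/top.png

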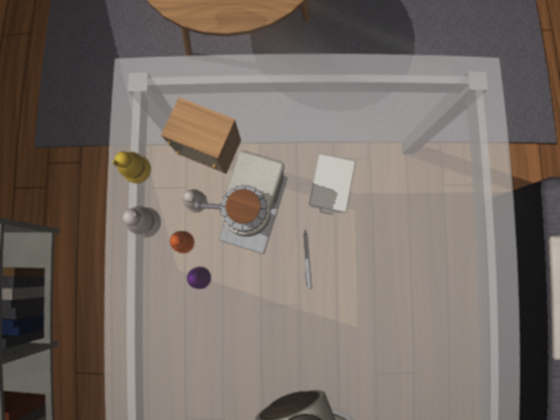

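The scene picture shows the grinder at about (300,205), with bird figurines around it. In the top picture the collar is at (245,207), its lever points left to about (203,206), and a pale bird at (192,199) stands close to the ball. The figurine candidates in the top view are:
- pale small bird (192,199)
- pale large bird (140,220)
- orange (181,241)
- purple (199,278)
- yellow (131,167)

The pale small one fits the description. I'll confirm it in an enlarged crop and compute positions.

```bash
cat > h.py <<'E'
from workcell import bot,camera,camera_model
import cv2,numpy as np
from scipy.spatial.transform import Rotation as R
def ray(name,uv,z,T=None):
    m=camera_model(name); P=np.array(m["pose"]) if T is None else T
    n=cv2.undistortPoints(np.array([[uv]],float),np.array(m["K"]),np.array(m["dist_coeffs"]))[0,0]
    d=P[:3,:3]@[n[0],n[1],1]; o=P[:3,3]
    return o+d*(z-o[2])/d[2]
E
python3 - <<'E'
from h import *
a=cv2.imread("pics/top.png"); c=a[120:300,100:340]
cv2.imwrite("pics/c1.png",cv2.resize(c,None,fx=3.3,fy=3.3,interpolation=cv2.INTER_CUBIC))
for n,uv,z in (("axis",(245,207),.221),("lidtop",(245,207),.243),("ball?",(203,206),.21),("bird",(192,199),.109),("bird2",(140,220),.13)): print(n,ray("top",uv,z).round(3))
print("scene lid",ray("scene",(287,172),.243).round(3))
E
```

```text
axis [0.569 0.144 0.221]
lidtop [0.566 0.143 0.243]
ball? [0.573 0.226 0.21 ]
bird [0.602 0.267 0.109]
bird2 [0.555 0.374 0.13 ]
scene lid [0.573 0.136 0.243]
```

View pics/c1.png

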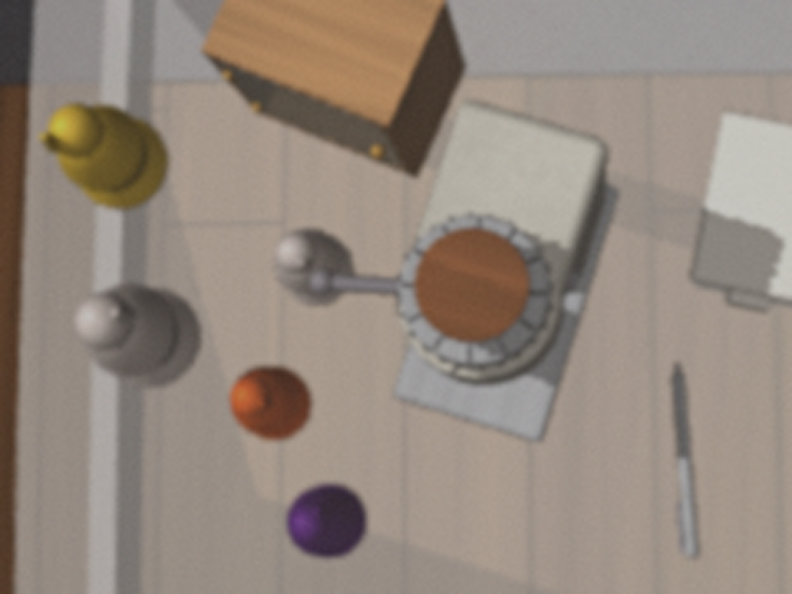

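The crop shows the small pale bird at about (192,199) in full-picture pixels, under the lever ball, and the larger pale one at (142,221). The small one is the figurine meant; at 109 mm it stays well below the 202 mm ball. The ball is at about (197,205), and the collar centre at about (244.5,207.5). First I'll raise the arm and check which way joint 6 turns.

Request:
{"name": "send_rows", "arguments": {
  "targets": "0 0 -60 -5 0; 0 0 -110 -10 0; 0 0 -160 -10 0; 0 0 -160 -10 0"
}}

```text
time: 0.6
ee_pos: [0.1887, -0.5174, 0.3729]
tcp_rot: [179.7, 0.1, 30.0]
wrist_force: [-0.1, -0.4, 0.2]
opening: 0.0856
grasp_force: 0.0
```

Run:
```python
from h import *
o=bot.get_obs(); print(o["q"],o["ee_pos"],o["tcp_rot"],o["time"])
ax=ray("top",(244.5,207.5),.221);b=ray("top",(197,204.8),.21);print(ax,b,np.hypot(*(b-ax)[:2]),np.degrees(np.arctan2(*(b-ax)[1::-1])))
M=R.from_euler("xyz",o["tcp_rot"],degrees=True).as_matrix()
print("shift mm to hover",M.T@(np.array([ax[0],ax[1]+.06,.40])-o["ee_pos"])*1000)
print(np.round(camera_model("wrist")["T_tool_cam"],3))
```

```text
[-6.99588895e+01  1.30412632e+01  3.84399417e+01  1.15045135e+02
 -1.86629696e-03  8.00015052e+01] [ 0.18873097 -0.51740794  0.37290479] [1.79652149e+02 6.32206534e-02 3.00394076e+01] 0.6
[0.56802652 0.1451854  0.221     ] [0.57557878 0.23821226 0.21      ] 0.09333291585578339 85.35869892555685
shift mm to hover [ 690.04573533 -435.48473815  -30.50105831]
[[ 0.    -0.96  -0.281  0.07 ]
 [ 1.     0.001 -0.001 -0.   ]
 [ 0.001 -0.281  0.96  -0.164]
 [ 0.     0.     0.     1.   ]]
```

Request:
{"name": "send_rows", "arguments": {
  "targets": "31 -20 -2 -10 0; 62 -40 -4 -20 0; 93 -59 -6 -30 0; 125 -79 -7 -40 0; 157 -99 -8 -50 0; 188 -119 -9 -60 0; 220 -138 -10 -70 0; 251 -158 -12 -80 0; 282 -178 -14 -90 0; 314 -198 -15 -100 0; 345 -218 -16 -110 0; 376 -237 -18 -120 0; 408 -257 -20 -130 0; 439 -277 -21 -140 0; 470 -297 -22 -150 0; 502 -317 -24 -160 0; 533 -336 -25 -170 0; 565 -356 -26 -180 0; 596 -376 -28 -190 0; 627 -396 -30 -200 0"
}}

```text
time: 3.1
ee_pos: [0.5334, 0.1412, 0.3979]
tcp_rot: [179.9, -0.1, -129.6]
wrist_force: [0.3, -0.9, 0.8]
opening: 0.0855
grasp_force: 0.0
```

Run:
```python
from h import *
o=bot.get_obs(); print(o["q"],o["ee_pos"],o["tcp_rot"],o["time"])
M=R.from_euler("xyz",o["tcp_rot"],degrees=True).as_matrix()
print("shift mm to hover",M.T@(np.array([.5735,.21,.40])-o["ee_pos"])*1000)
```

```text
[ 1.48236483e+01  1.63796710e+01  4.58081990e+01  1.19532027e+02
 -2.04374707e-03 -3.55491392e+01] [0.53341321 0.14115807 0.39789847] [ 1.79941488e+02 -8.53970962e-02 -1.29627167e+02] 3.1
shift mm to hover [-78.58651386  13.03361734  -2.20535374]
```

Request:
{"name": "send_rows", "arguments": {
  "targets": "-20 3 0 -10 150; -40 7 0 -20 150; -60 10 0 -30 150; -79 13 0 -35 150; -79 13 0 -35 150; -79 13 0 -35 150"
}}

```text
time: 3.85
ee_pos: [0.5737, 0.2085, 0.3986]
tcp_rot: [180.0, -0.0, -95.1]
wrist_force: [-0.4, 0.7, 0.4]
opening: 0.0352
grasp_force: 0.0
```

Run:
```python
from h import *
o=bot.get_obs(); print(o["q"].round(2),o["ee_pos"],o["tcp_rot"],o["time"],o["opening"])
cv2.imwrite("pics/w1.png",camera("wrist"))
```

```text
[ 1.9980e+01  2.8810e+01  6.3080e+01  1.2433e+02 -1.0000e-02 -6.4940e+01] [0.57365904 0.20851685 0.39857641] [ 1.79950235e+02 -3.31370439e-02 -9.50761623e+01] 3.85 0.03522800032234773
```

View pics/w1.png

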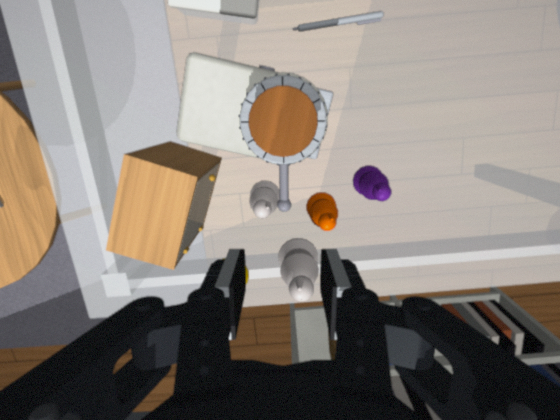

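The wrist view shows the collar centred at about (284,118), the lever running down to the ball at (284,206), and the fingers at about (237,250) and (325,250).

Run:
```python
from h import *
o=bot.get_obs();M=R.from_euler("xyz",o["tcp_rot"],degrees=True).as_matrix()
T=np.eye(4);T[:3,:3]=M;T[:3,3]=o["ee_pos"];C=T@np.array(camera_model("wrist")["T_tool_cam"])
a=cv2.imread("pics/w1.png")
hsv=cv2.cvtColor(a,cv2.COLOR_BGR2HSV);m=cv2.inRange(hsv,(5,120,40),(20,255,200));m2=np.zeros_like(m);m2[80:165,245:325]=m[80:165,245:325]
c=max(cv2.findContours(m2,0,1)[0],key=cv2.contourArea);(u,v),r=cv2.minEnclosingCircle(c);print("lid",u,v,r)
L=ray("wrist",(u,v),.243,C);X=ray("wrist",(284,118.5),.221,C);B=ray("wrist",(284.5,206),.21,C)
print(L,X,B,np.hypot(*(B-L)[:2]),np.degrees(np.arctan2(*(B-L)[1::-1])))
ax=(L+X)/2;d=(B-ax)[:2];d/=np.hypot(*d);p=np.array([*(ax[:2]+.065*d),.197])
print(p,np.degrees(np.arctan2(d[1],d[0])),"shift",M.T@(p-o["ee_pos"])*1000)
```

```text
lid 283.0 120.47058868408203 34.988975524902344
[0.56614969 0.14753631 0.243     ] [0.56499151 0.14645676 0.221     ] [0.5725748  0.24046503 0.21      ] 0.09315058129755285 86.04484726800733
[0.57042785 0.2118148  0.197     ] 85.7144617529912 shift [ -3.27572446   3.30282809 202.10244865]
```

Top and wrist estimates agree to about 3 mm, so I'm descending astride the rod.

Request:
{"name": "send_rows", "arguments": {
  "targets": "-3 2.5 50 -1 150; -3 2.5 100 -1 150; -3 2.5 140 -1 150; -3 2.5 165 -1 150; -3 2.5 180 -1 150; -3 2.5 192 -1 150; -3 2.5 203 -1 150; -3 2.5 203 -1 150"
}}

```text
time: 4.9
ee_pos: [0.5713, 0.2119, 0.1955]
tcp_rot: [180.0, -0.0, -94.0]
wrist_force: [-0.2, 0.0, 0.2]
opening: 0.0353
grasp_force: 0.0
```

Run:
```python
from h import *
o=bot.get_obs(); print(o["ee_pos"],o["tcp_rot"],o["time"],o["opening"],o["wrist_force"])
cv2.imwrite("pics/w2.png",camera("wrist"))
r=64
for a in range(3,130,3):
  t=np.radians(a);
  print(f"{r-r*np.cos(t):.1f} {-r*np.sin(t):.1f} 0 {a} 190",end="; ")
```

```text
[0.5712688  0.21187518 0.19552538] [ 1.79958080e+02 -1.88273527e-02 -9.39800598e+01] 4.9 0.03527779899701663 [-0.22136056  0.03714626  0.16207782]
0.1 -3.3 0 3 190; 0.4 -6.7 0 6 190; 0.8 -10.0 0 9 190; 1.4 -13.3 0 12 190; 2.2 -16.6 0 15 190; 3.1 -19.8 0 18 190; 4.3 -22.9 0 21 190; 5.5 -26.0 0 24 190; 7.0 -29.1 0 27 190; 8.6 -32.0 0 30 190; 10.3 -34.9 0 33 190; 12.2 -37.6 0 36 190; 14.3 -40.3 0 39 190; 16.4 -42.8 0 42 190; 18.7 -45.3 0 45 190; 21.2 -47.6 0 48 190; 23.7 -49.7 0 51 190; 26.4 -51.8 0 54 190; 29.1 -53.7 0 57 190; 32.0 -55.4 0 60 190; 34.9 -57.0 0 63 190; 38.0 -58.5 0 66 190; 41.1 -59.7 0 69 190; 44.2 -60.9 0 72 190; 47.4 -61.8 0 75 190; 50.7 -62.6 0 78 190; 54.0 -63.2 0 81 190; 57.3 -63.6 0 84 190; 60.7 -63.9 0 87 190; 64.0 -64.0 0 90 190; 67.3 -63.9 0 93 190; 70.7 -63.6 0 96 190; 74.0 -63.2 0 99 190; 77.3 -62.6 0 102 190; 80.6 -61.8 0 105 190; 83.8 -60.9 0 108 190; 86.9 -59.7 0 111 190; 90.0 -58.5 0 114 190; 93.1 -57.0 0 117 190; 96.0 -55.4 0 120 190; 98.9 -53.7 0 123 190; 101.6 -51.8 0 126 190; 104.3 -49.7 0 129 190;
```

View pics/w2.png

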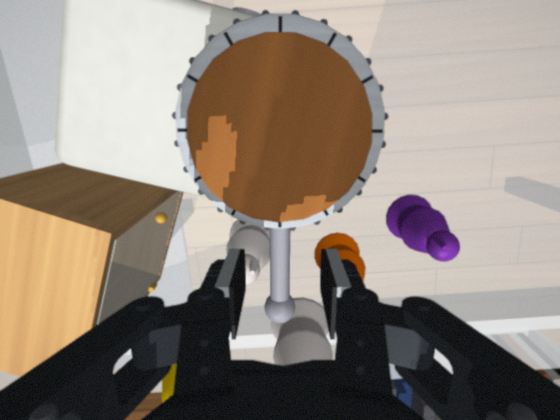

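The wrist view shows the rod at (281,270), centred between the fingers at (237,280) and (328,280), with the ball at (280,308). I'll narrow the fingers and sweep clockwise. No contact can come before 120°.

Request:
{"name": "send_rows", "arguments": {
  "targets": "0 0 0 0 190; 0.1 -3.3 0 3 190; 0.4 -6.7 0 6 190; 0.8 -10 0 9 190; 1.4 -13.3 0 12 190; 2.2 -16.6 0 15 190; 3.1 -19.8 0 18 190; 4.3 -22.9 0 21 190; 5.5 -26 0 24 190; 7 -29.1 0 27 190; 8.6 -32 0 30 190; 10.3 -34.9 0 33 190; 12.2 -37.6 0 36 190; 14.3 -40.3 0 39 190; 16.4 -42.8 0 42 190; 18.7 -45.3 0 45 190; 21.2 -47.6 0 48 190; 23.7 -49.7 0 51 190; 26.4 -51.8 0 54 190; 29.1 -53.7 0 57 190"
}}

```text
time: 7.45
ee_pos: [0.6235, 0.1794, 0.1966]
tcp_rot: [-180.0, 0.0, -151.1]
wrist_force: [-0.4, 1.0, -0.8]
opening: 0.0217
grasp_force: 0.0
```

Run:
```python
from h import *
o=bot.get_obs(); print(o["ee_pos"],o["tcp_rot"],o["time"],o["opening"],o["wrist_force"],o["q"].round(1))
cv2.imwrite("pics/w3.png",camera("wrist"))
```

```text
[0.62345911 0.17940213 0.19661154] [-1.79990010e+02  4.50004719e-02 -1.51058070e+02] 7.45 0.02167841582200251 [-0.44021315  0.97607464 -0.75511306] [ 16.1  18.9  25.   96.    0.  -12.9]
```

View pics/w3.png

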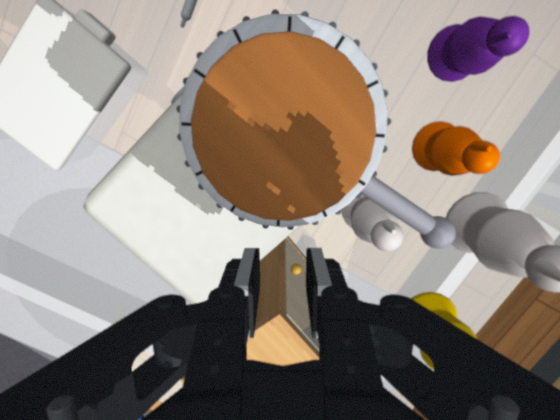

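The lever (image (370,185) to ball (438,232)) was not carried along: it still stands about 54° back from the fingers, so they passed over it. I'll check the true rod height by triangulating the ball.

Run:
```python
from h import *
m=camera_model("wrist");K=np.array(m["K"]);print(K[0,0],K[1,2],m["dist_coeffs"][0])
poses=[([.57365904,.20851685,.39857641],[179.950,-.033,-95.076]),([.5712688,.21187518,.19552538],[179.958,-.0188,-93.980]),([.62345911,.17940213,.19661154],[-179.99,.045,-151.058])]
def ln(p,e,uv):
    T=np.eye(4);T[:3,:3]=R.from_euler("xyz",e,degrees=True).as_matrix();T[:3,3]=p
    C=T@np.array(m["T_tool_cam"]);n=cv2.undistortPoints(np.array([[uv]],float),K,np.array(m["dist_coeffs"]))[0,0]
    d=C[:3,:3]@[*n,1];return C[:3,3],d/np.linalg.norm(d)
def tri(L):
    A=0;b=0
    for o,d in L: P=np.eye(3)-np.outer(d,d);A=A+P;b=b+P@o
    x=np.linalg.solve(A,b);return x.round(4),[round(float(np.linalg.norm((np.eye(3)-np.outer(d,d))@(x-o)))*1000,1) for o,d in L]
uv=[(284.5,206),(280,308),(438,232)]
L=[ln(*p,u) for p,u in zip(poses,uv)]
print("ball",tri(L),tri(L[:2]),tri(L[1:]))
mt=camera_model("top");o=np.array(mt["pose"])[:3,3];d=ray("top",(197,204.8),0)-o;d/=np.linalg.norm(d);print("with top",tri(L+[(o,d)]))
# rod width in w2 row-wise, ball size
a=cv2.cvtColor(cv2.imread("pics/w2.png"),cv2.COLOR_BGR2GRAY)
print(a[270,262:302])
```

```text
331.735708570584 205.5838346115625 -0.014986812252285554
ball (array([0.5739, 0.2403, 0.2067]), [0.3, 0.5, 0.2]) (array([0.5739, 0.2403, 0.2064]), [0.4, 0.4]) (array([0.5749, 0.2486, 0.1936]), [0.0, 0.0])
with top (array([0.5742, 0.2385, 0.2099]), [1.0, 0.4, 0.7, 1.5])
[205 208 205 205 204 209 205 189 140 127 140 154 160 168 173 180 182 187
 182 180 177 175 170 160 150 134 123 137 189 206 207 209 207 206 203 207
 209 210 207 209]
```

The ball height is right (about 0.207–0.210), so the fingertips must have barely overlapped the rod and ridden over it. I'll lift, go back, and sit deeper, at TCP z of about 0.191.

Request:
{"name": "send_rows", "arguments": {
  "targets": "0 0 -25 0 150; 0 0 -45 0 150; 1 11.1 -45 -10 150; 3.9 21.9 -45 -20 150; 8.6 32 -45 -30 150; 15 41.1 -45 -40 150; 22.9 49 -45 -50 150; 29.1 53.7 -45 -57 150; 29.1 53.7 -45 -57 150; 29.1 53.7 -20 -57 150; 29.1 53.7 -5 -57 150; 29.1 53.7 4.5 -57 150; 29.1 53.7 4.5 -57 190; 29.1 53.7 4.5 -57 190; 29.1 53.7 4.5 -57 190"
}}

```text
time: 9.38
ee_pos: [0.5719, 0.2123, 0.1923]
tcp_rot: [-179.9, 0.0, -94.0]
wrist_force: [-0.5, -1.0, -0.1]
opening: 0.0221
grasp_force: 0.0
```

Request:
{"name": "send_rows", "arguments": {
  "targets": "0.1 -3.3 0 3 190; 0.2 -5.6 0 5 190; 0.3 -7.8 0 7 190; 0.3 -7.8 0 7 190"
}}

```text
time: 9.88
ee_pos: [0.5795, 0.2114, 0.1916]
tcp_rot: [-180.0, 0.0, -101.0]
wrist_force: [-0.2, -0.1, 0.2]
opening: 0.0217
grasp_force: 0.0
```

Request:
{"name": "send_rows", "arguments": {
  "targets": "0 -2.2 0 2 190; 0.2 -4.5 0 4 190; 0.2 -4.5 0 4 190"
}}

```text
time: 10.25
ee_pos: [0.5839, 0.2104, 0.1916]
tcp_rot: [180.0, 0.0, -105.0]
wrist_force: [-1.2, 0.5, 1.0]
opening: 0.0217
grasp_force: 0.7
```

Run:
```python
from h import *
o=bot.get_obs(); print(o["ee_pos"],o["tcp_rot"],o["time"],o["opening"],o["wrist_force"],o["torque"])
a=camera("wrist");b=a[200:350,200:360]
cv2.imwrite("pics/w4.png",cv2.resize(b,None,fx=4,fy=4,interpolation=cv2.INTER_CUBIC))
```

```text
[0.58385679 0.21036174 0.19160531] [ 1.79998134e+02  1.05789677e-02 -1.04997093e+02] 10.25 0.021748728564871443 [-1.23458766  0.48348535  0.96883597] [0.1186     0.22792278 0.01010693]
```

View pics/w4.png

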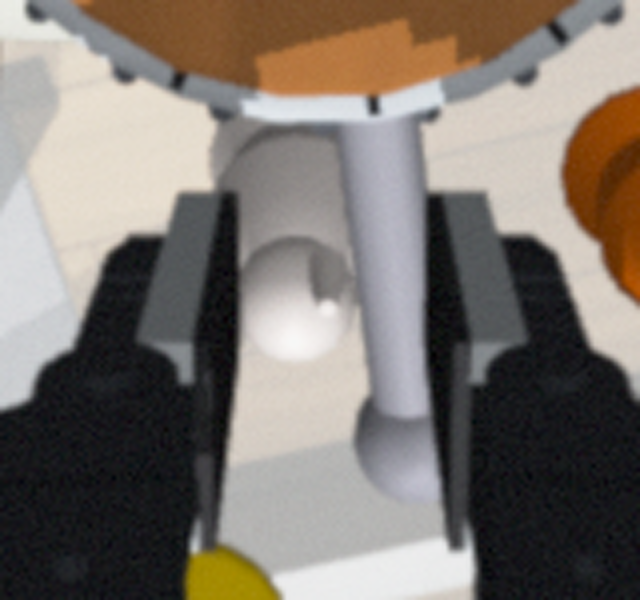

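The crop shows the rod (at about (390,250) in the crop) bearing on the right-hand pad, with a small pushing force. I'll keep turning clockwise and check that it follows.

Request:
{"name": "send_rows", "arguments": {
  "targets": "0.1 -2.8 0 2.5 190; 0.2 -5.6 0 5 190; 0.5 -8.4 0 7.5 190; 1 -11.1 0 10 190; 1.5 -13.9 0 12.5 190; 2.2 -16.6 0 15 190; 3 -19.2 0 17.5 190; 3.9 -21.9 0 20 190; 3.9 -21.9 0 20 190"
}}

```text
time: 11.42
ee_pos: [0.6041, 0.2007, 0.1915]
tcp_rot: [-180.0, -0.0, -124.9]
wrist_force: [-0.2, -0.2, -0.8]
opening: 0.0217
grasp_force: 0.0
```

```bash
cat >> h.py <<'E'
def lever(save=None):
    """angle (deg) of lever in world by grey-rod line between collar rim and pads in wrist picture"""
    o=bot.get_obs();M=R.from_euler("xyz",o["tcp_rot"],degrees=True).as_matrix()
    T=np.eye(4);T[:3,:3]=M;T[:3,3]=o["ee_pos"];C=T@np.array(camera_model("wrist")["T_tool_cam"])
    a=camera("wrist")
    if save: cv2.imwrite(save,a)
    return o,C,a
E
python3 - <<'E'
from h import *
o,C,a=lever("pics/w5.png")
print(o["ee_pos"],o["tcp_rot"],o["wrist_force"],o["grasp_force"],o["time"])
E
```

```text
[0.60408213 0.20073469 0.19146758] [-1.79990190e+02 -2.78539632e-03 -1.24945197e+02] [-0.22970095 -0.22109399 -0.76603082] 0.0 11.425
```

View pics/w5.png

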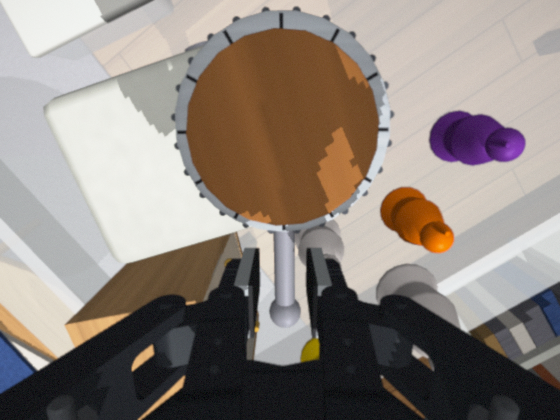

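The wrist view shows the rod at (285,270), centred between the pads: exactly one click passed. The lever is now at about 55°. Continuing another 80°, still short of any possible contact.

Request:
{"name": "send_rows", "arguments": {
  "targets": "0.2 -4.5 0 4 190; 0.6 -8.9 0 8 190; 1.4 -13.3 0 12 190; 2.5 -17.6 0 16 190; 3.9 -21.9 0 20 190; 5.5 -26 0 24 190; 7.5 -30 0 28 190; 9.7 -33.9 0 32 190; 12.2 -37.6 0 36 190; 15 -41.1 0 40 190; 18 -44.5 0 44 190; 21.2 -47.6 0 48 190; 24.6 -50.4 0 52 190; 28.2 -53.1 0 56 190; 32 -55.4 0 60 190; 35.9 -57.5 0 64 190; 40 -59.3 0 68 190; 44.2 -60.9 0 72 190; 48.5 -62.1 0 76 190; 52.9 -63 0 80 190"
}}

```text
time: 13.98
ee_pos: [0.6251, 0.1215, 0.1917]
tcp_rot: [180.0, 0.0, 155.0]
wrist_force: [-0.9, 0.6, -0.3]
opening: 0.0217
grasp_force: 0.2
```

```bash
cat >> h.py <<'E'
def rodcol(rows=(245,255,265,275)):
    o,C,a=lever(); g=cv2.GaussianBlur(cv2.cvtColor(a,cv2.COLOR_BGR2GRAY),(3,3),0).astype(int)
    for r in rows: print(r,g[r,236:336:2].tolist())
    return o
E
python3 - <<'E'
from h import *
o=rodcol((250,262)); print(o["ee_pos"],o["tcp_rot"],o["wrist_force"],o["grasp_force"],o["q"].round(1))
E
```

```text
250 [169, 169, 170, 160, 115, 98, 98, 97, 96, 74, 31, 60, 149, 171, 179, 203, 218, 232, 239, 239, 239, 239, 239, 239, 237, 176, 107, 112, 115, 118, 119, 120, 118, 109, 94, 56, 27, 53, 93, 97, 97, 99, 109, 192, 239, 240, 240, 239, 239, 239]
262 [25, 28, 71, 97, 97, 99, 98, 95, 63, 22, 21, 39, 141, 170, 172, 174, 182, 209, 238, 241, 241, 240, 240, 240, 240, 230, 144, 108, 113, 117, 119, 120, 119, 114, 101, 50, 19, 20, 40, 86, 97, 98, 97, 98, 91, 48, 23, 22, 24, 31]
[0.62512887 0.12150771 0.19168048] [1.79987251e+02 7.67191106e-03 1.54988810e+02] [-0.91161564  0.56317586 -0.31540032] 0.23706595413386822 [11.  17.  22.1 95.   0.  36. ]
```

The rod is bearing on the pushing pad (columns 286–306) at the crest toward −120°. Now short steps, watching the force.

Request:
{"name": "send_rows", "arguments": {
  "targets": "0.1 -2.2 0 2 190; 0.2 -4.5 0 4 190; 0.4 -6.7 0 6 190; 0.6 -8.9 0 8 190; 1 -11.1 0 10 190; 1 -11.1 0 10 190"
}}

```text
time: 14.78
ee_pos: [0.6196, 0.1116, 0.1916]
tcp_rot: [180.0, 0.0, 145.0]
wrist_force: [0.5, -0.8, -0.2]
opening: 0.0217
grasp_force: 0.0
```

Request:
{"name": "send_rows", "arguments": {
  "targets": "0 -1.1 0 1 190; 0 -2.2 0 2 190; 0.1 -3.3 0 3 190; 0.2 -4.5 0 4 190; 0.2 -5.6 0 5 190; 0.2 -5.6 0 5 190"
}}

```text
time: 15.52
ee_pos: [0.6162, 0.1073, 0.1917]
tcp_rot: [180.0, 0.0, 140.0]
wrist_force: [0.2, 0.0, 1.2]
opening: 0.0218
grasp_force: 0.2
```

Run:
```python
from h import *
o=rodcol((262,)); print(o["ee_pos"],o["tcp_rot"],o["wrist_force"],o["grasp_force"],o["q"].round(1))
```

```text
262 [20, 29, 79, 110, 110, 111, 109, 107, 72, 29, 27, 45, 136, 165, 166, 166, 180, 222, 234, 235, 235, 236, 236, 236, 236, 218, 129, 107, 113, 115, 115, 117, 115, 110, 96, 48, 22, 22, 44, 97, 110, 109, 107, 110, 102, 55, 30, 27, 27, 32]
[0.61624839 0.10734461 0.1916551 ] [1.79988983e+02 7.60476726e-04 1.40024097e+02] [0.17480836 0.03363624 1.23849369] 0.16101342625916004 [ 9.9 15.4 20.  94.6  0.  49.9]
```

Request:
{"name": "send_rows", "arguments": {
  "targets": "0 -1.1 0 1 190; 0 -2.2 0 2 190; 0 -2.2 0 2 190"
}}

```text
time: 15.95
ee_pos: [0.6149, 0.1057, 0.1917]
tcp_rot: [180.0, 0.0, 138.0]
wrist_force: [0.7, 1.9, 0.3]
opening: 0.022
grasp_force: 0.7
```

Request:
{"name": "send_rows", "arguments": {
  "targets": "0 -1.1 0 1 190; 0 -1.1 0 1 190"
}}

```text
time: 16.2
ee_pos: [0.6141, 0.1048, 0.1916]
tcp_rot: [180.0, 0.0, 137.0]
wrist_force: [1.4, 0.6, 0.8]
opening: 0.022
grasp_force: 0.7
```

Request:
{"name": "send_rows", "arguments": {
  "targets": "0 -1.1 0 1 190; 0 -2.2 0 2 190; 0 -2.2 0 2 190"
}}

```text
time: 16.58
ee_pos: [0.6125, 0.1031, 0.1916]
tcp_rot: [-180.0, -0.0, 135.0]
wrist_force: [0.4, 0.4, 1.0]
opening: 0.0219
grasp_force: 0.7
```

Request:
{"name": "send_rows", "arguments": {
  "targets": "0 -1.1 0 1 190; 0 -2.2 0 2 190; 0 -2.2 0 2 190"
}}

```text
time: 16.95
ee_pos: [0.6109, 0.1015, 0.1916]
tcp_rot: [-180.0, -0.0, 133.0]
wrist_force: [-0.4, 1.7, 0.3]
opening: 0.0214
grasp_force: 0.6
```

There's no burr at 4 clicks. On to the next one.

Request:
{"name": "send_rows", "arguments": {
  "targets": "0.1 -2.8 0 2.5 190; 0.2 -5.6 0 5 190; 0.5 -8.4 0 7.5 190; 1 -11.1 0 10 190; 1.5 -13.9 0 12.5 190; 2.2 -16.6 0 15 190; 3 -19.2 0 17.5 190; 3.9 -21.9 0 20 190; 3.9 -21.9 0 20 190"
}}

```text
time: 18.08
ee_pos: [0.5923, 0.0893, 0.1915]
tcp_rot: [-180.0, 0.0, 113.0]
wrist_force: [-0.0, 0.1, -1.1]
opening: 0.0216
grasp_force: 0.0
```

Request:
{"name": "send_rows", "arguments": {
  "targets": "0 -1.1 0 1 190; 0 -2.2 0 2 190; 0.1 -3.3 0 3 190; 0.1 -3.3 0 3 190"
}}

```text
time: 18.58
ee_pos: [0.5893, 0.0884, 0.1917]
tcp_rot: [180.0, 0.0, 110.0]
wrist_force: [0.8, 0.5, 0.4]
opening: 0.0217
grasp_force: 0.2
```

Request:
{"name": "send_rows", "arguments": {
  "targets": "0 -1.1 0 1 190; 0 -2.2 0 2 190; 0 -2.2 0 2 190"
}}

```text
time: 18.95
ee_pos: [0.5876, 0.0878, 0.1922]
tcp_rot: [179.9, 0.0, 108.0]
wrist_force: [3.8, 1.2, 4.5]
opening: 0.0218
grasp_force: 2.1
```

Run:
```python
from h import *
o=rodcol((262,)); print(o["ee_pos"],o["tcp_rot"],o["wrist_force"],o["grasp_force"],o["q"].round(1))
```

```text
262 [22, 27, 85, 120, 123, 122, 123, 120, 81, 31, 21, 40, 134, 138, 127, 123, 114, 120, 145, 174, 189, 193, 194, 194, 194, 196, 196, 175, 109, 101, 106, 108, 107, 107, 102, 55, 16, 23, 49, 108, 122, 122, 122, 122, 112, 60, 33, 31, 32, 33]
[0.58764163 0.08775765 0.19216715] [1.79910922e+02 4.02606441e-03 1.08025899e+02] [3.82647796 1.19316168 4.45955689] 2.13449589908123 [ 8.5 10.7 14.6 93.8  0.  80.5]
```

Force is rising faster than a detent's. One more degree (and 1 mm deeper) to confirm.

Request:
{"name": "send_rows", "arguments": {
  "targets": "0 0 1 0 190; 0 -1.1 1 1 190; 0 -1.1 1 1 190"
}}

```text
time: 19.38
ee_pos: [0.5875, 0.0878, 0.1919]
tcp_rot: [179.8, -0.0, 107.1]
wrist_force: [7.5, 3.9, 7.4]
opening: 0.0214
grasp_force: 4.3
```

Run:
```python
from h import *
o=rodcol((262,)); print(o["ee_pos"],o["tcp_rot"],o["wrist_force"],o["torque"],o["grasp_force"])
```

```text
262 [25, 27, 89, 121, 123, 124, 124, 121, 82, 30, 22, 41, 138, 160, 130, 118, 112, 119, 145, 176, 192, 195, 194, 195, 193, 194, 197, 180, 114, 99, 106, 107, 108, 109, 102, 57, 18, 23, 49, 108, 122, 122, 122, 123, 113, 61, 31, 30, 30, 34]
[0.58748837 0.08783676 0.1918792 ] [ 1.79760648e+02 -6.88750560e-03  1.07054470e+02] [7.48196824 3.88671356 7.35577977] [ 0.90226619 -1.6193766   0.07710435] 4.3029458820819855
```

The tool is now blocked: 8.4 N sideways, with the TCP no longer moving. The burrs touch at 5 clicks from the start. Turning back three clicks means ending one finger-centre at 99° counter-clockwise from here.

Request:
{"name": "send_rows", "arguments": {
  "targets": "0.1 2.2 -0.5 -2 190; 0.6 8.9 -0.5 -8 190; 1.4 13.3 -0.5 -12 190; 2.5 17.6 -0.5 -16 190; 3.9 21.9 -0.5 -20 190; 5.5 26 -0.5 -24 190; 7.5 30 -0.5 -28 190; 9.7 33.9 -0.5 -32 190; 12.2 37.6 -0.5 -36 190; 15 41.1 -0.5 -40 190; 18 44.5 -0.5 -44 190; 21.2 47.6 -0.5 -48 190; 24.6 50.4 -0.5 -52 190; 28.2 53.1 -0.5 -56 190; 32 55.4 -0.5 -60 190; 35.9 57.5 -0.5 -64 190; 40 59.3 -0.5 -68 190; 44.2 60.9 -0.5 -72 190; 48.5 62.1 -0.5 -76 190; 52.9 63 -0.5 -80 190"
}}

```text
time: 21.92
ee_pos: [0.6302, 0.1557, 0.1902]
tcp_rot: [-179.9, -0.1, -172.8]
wrist_force: [-0.3, -2.4, 0.1]
opening: 0.0218
grasp_force: 0.6
```

Run:
```python
from h import *
o=rodcol((262,)); print(o["ee_pos"],o["tcp_rot"],o["wrist_force"],o["grasp_force"])
```

```text
262 [24, 27, 67, 91, 93, 92, 92, 91, 61, 26, 20, 27, 76, 101, 111, 115, 115, 118, 118, 115, 105, 94, 155, 235, 237, 238, 237, 237, 237, 236, 236, 236, 236, 236, 230, 125, 23, 22, 38, 82, 92, 92, 92, 93, 86, 46, 24, 25, 22, 25]
[0.63021209 0.15568074 0.19020359] [-1.79924766e+02 -1.47607699e-01 -1.72842275e+02] [-0.26199725 -2.36042105  0.11508694] 0.575766172260046
```

Request:
{"name": "send_rows", "arguments": {
  "targets": "0.1 3.3 0 -3 190; 0.4 6.7 0 -6 190; 0.8 10 0 -9 190; 1.4 13.3 0 -12 190; 2.2 16.6 0 -15 190; 3.5 20.8 0 -19 190; 3.5 20.8 0 -19 190; 3.5 20.8 0 -19 190"
}}

```text
time: 22.98
ee_pos: [0.6247, 0.1762, 0.1908]
tcp_rot: [180.0, -0.1, -154.1]
wrist_force: [-0.8, 0.9, 1.3]
opening: 0.0216
grasp_force: 0.0
```

Run:
```python
from h import *
o=rodcol((262,)); print(o["ee_pos"],o["tcp_rot"],o["wrist_force"],o["grasp_force"],o["time"])
```

```text
262 [24, 28, 66, 91, 92, 93, 92, 91, 60, 24, 23, 39, 124, 144, 140, 173, 218, 185, 107, 90, 105, 110, 113, 117, 118, 118, 113, 101, 93, 112, 122, 121, 120, 122, 117, 60, 16, 19, 35, 80, 92, 92, 93, 92, 85, 44, 23, 22, 23, 28]
[0.62470823 0.17622805 0.19076846] [ 1.79997658e+02 -5.08542780e-02 -1.54073326e+02] [-0.75492258  0.90762849  1.2602034 ] 0.0 22.975
```

The rod (columns 272–292) sits free in the middle between the pads. I'll lift straight off and look.

Request:
{"name": "send_rows", "arguments": {
  "targets": "0 0 -15 0 190; 0 0 -35 0 190; 0 0 -70 0 150; 0 0 -120 0 150; 0 0 -150 0 150; 0 0 -150 0 150; 0 0 -150 0 150"
}}

```text
time: 23.9
ee_pos: [0.6251, 0.1764, 0.3399]
tcp_rot: [180.0, -0.1, -154.0]
wrist_force: [0.0, -0.8, -1.0]
opening: 0.0353
grasp_force: 0.0
```

Run:
```python
from h import *
o,C,a=lever(); t=camera("top")
cv2.imwrite("pics/fin.png",np.hstack([cv2.resize(a,(400,300)),cv2.resize(t[100:310,90:370],(400,300))]))
print(o["ee_pos"],o["tcp_rot"],o["time"])
cv2.imwrite("pics/wf.png",a);cv2.imwrite("pics/tf.png",t)
```

```text
[0.625121   0.17643353 0.33989605] [ 1.79988855e+02 -7.47998797e-02 -1.53999055e+02] 23.9
```

View pics/fin.png

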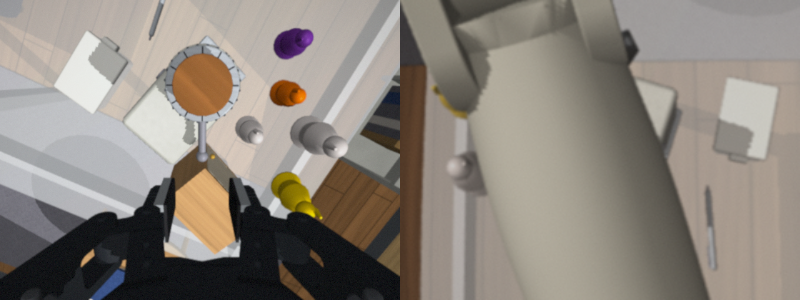

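The final picture (left, wrist) shows the collar at (203,83). Its lever points straight down to the ball at (202,157), at about 26° in world, which is 90° from the touching angle of about −64°. The small bird stands upright at (250,130), and the other things are in place.

```bash
python3 -c "
from workcell import ticket
print(ticket.job_done())"
```

```text
the job is handed in; nothing more can be done
None
```

I turned the collar clockwise to burr contact (five clicks, about 8 N sideways, arm blocked), then back three clicks and let go; the lever ended about 90° from contact, nothing else looked disturbed (catch cup not checked up close), and the job was handed in at about 24 s with no verdict returned.

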